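Gauge a specimen bar against a flip stop

TASK

Flip the hinged stop all the way down onto the fence. Then slide the aluminium bar flat against the fence and along it until its end meets the lowered stop, and hold it pressed there with a steady 12 newtons or so for half a second without ever ramming it (over 20 newtons), keeping the bar down on the plate. Finally flip the stop back up, leaving the bar exactly at the gauged place, and leave the neighbouring objects alone.

Things in the scene. Friction and masses are not known exactly. Their poses are not given: they have to be found in the camera images.
- fixture: Fixed gauging fixture: grey base plate, 105 x 240 mm, top 10 mm above the bench, with an aluminium fence along the fixture's y axis. Origin on the bench; plate spans x -47..+57, y -120..+120 mm. Fence: upright front face (looking to -x) at x = +20 mm, 24 mm thick, top 40 mm above the bench. x points away from the robot, y roughly to its left. Position and yaw vary.
- stop: Dark steel carrier clamped on the fence (fixed, place varies), axes as the fixture's; spans x +23..+59, y -31..+15 mm, above and behind the fence. Origin on the bench at the fixture's x, at the nominal gauge plane: the stop face is at y = 0 give or take 5 mm (the hinge head is finely adjusted, not measured: find the face by feel). The bar is pushed to it towards -y, from the +y side.
- hinge (a point): Nominal middle of the hinge (axis along y): stop frame x +51, y -8, z +58 mm. Ball knob and tongue are centred in y on the true middle, within 5 mm of this along y. Black ball, 16 mm diameter, at the free end: stop down, its centre is 90 mm to -x of the hinge and 4 mm higher; stop upright, 4 mm to +x and 90 mm above. It can be pinched from above along y all through the swing.
- leaf (a joint): Steel flip stop, rad: 0 = down on the carrier, its tongue (16 mm wide in y, x -12..+14, z 13..54 mm of the stop frame) hanging before the fence, the tongue's +y side being the stop face; grows as it swings up, 1.57 upright, limit 1.75. Friction (0.07 N m) holds it. It cannot shift along the fence: bar on tongue is a rigid contact, rising several N per mm that the arm moves on.
- bar: Loose aluminium bar, 28 (x) x 90 (y) x 25 (z) mm, 0.14 to 0.22 kg, on the plate, slightly skewed, a little in front of the fence and 20 mm or more short of the stop. Origin: centre of its underside; long axis y. Seated on the fence its centre line is at x = +6 mm of the fixture and stop frames. No room for a finger behind it: push its front and its end with closed fingers; sliding takes 1 to 2 N.
- bar_end (a point): Centre of the bar's end face nearest the stop (bar frame y -45 mm, z +12.5 mm); at the gauged place it is at x +6 mm of the stop frame, y 0 give or take 5 mm (touching the tongue when the stop is down).
- lens_case: Bystander: black and grey objective case, 37 mm diameter, 62 mm tall, standing behind the fence; origin under its centre.
- eyepiece: Bystander: black spare eyepiece, 38 mm diameter, 52 mm tall, standing behind the fence; origin under its centre.
- petri: Bystander: dark red petri dish, 58 mm diameter, 14 mm tall, lying past the +y end of the fixture; origin under its centre.
- mailer: Bystander: flat teal slide mailer, 37 x 92 x 14 mm, lying past the -y end of the fixture; origin under its centre.

How it is judged:
By the outcome, as a careful person would: the job done as asked, in the order asked, and still so for the second after the job is handed in, with the robot touching nothing.
It also fails if it takes over 72 s, if anything falls off the work surface, if the arm or the gripper's body presses on something with over 40 N, if the wrist force passes 120 N, or if a joint passes its speed limit or range.

ROBOT

A 6-joint arm with a two-finger parallel gripper is mounted at the origin on a cart in front of the work surface, level with it; the furniture and walls round the work are solid. World frame = base frame: x ahead of the robot, y to its left, z up, the work surface at z = 0. Lengths are in m, angles in rad, forces in N, time in s.
With the tool pointing down it reaches from about 0.25 to 0.775 m from the base axis. Payload 4 kg.
Tool frame: the origin (TCP) lies midway between the tips of the shut fingers; the grasp point (between the pads) lies 19 mm behind it; y points along the fingers, x is the direction in which the jaws open and shut, and the axes are right-handed (so a half turn about y gives the same grasp; the last joint's range is limited). The gripper opens to 94 mm and grips with 3 to 60 N. Pads are 16 mm wide; open, the fingers measure 119 mm over their backs; the gripper's body (75 mm by 177 mm) begins 78 mm behind the grasp point.
Start: joints at [-1.26, 0.087, 1.371, -0, 1.684, -0.103], TCP at [0.221, -0.504, 0.206] pointing down, gripper open.
Joint ranges: [-3.1, 3.1], [-0.76, 2.03], [0.27, 2.55], [-1.08, 4.22], [0.17, 2.65], [-2.57, 2.57]. Speed limits (rad/s): [2.79, 2.79, 3.14, 3.14, 3.14, 3.14].

INTERFACE

Orientations are given as [roll, pitch, yaw] about the fixed x, y, z axes, in that order (R = Rz(yaw) Ry(pitch) Rx(roll)).
In Python, from bench import robot gives the robot as it stands.
- The arm moves only by the shell command python3 -m creep 'ROWS'. ROWS is JSON, a list of rows, each a list of 7 numbers: the shift along the tool's x, y, z in mm, then the turn, a rotation vector about the tool's x, y, z in degrees, then the closure in counts, from 0 (fully open) to 255 (shut). A call has 1 to 5 rows; each row is the pose to reach, as a shift and turn from the pose commanded when the call began, along the tool's axes at that moment; what a row does not reach only later rows make up. A row lasts 1/8 s, in which the tool goes at most 62.5 mm and 10.7 degrees, less where a joint would pass 70% of its speed; a pose out of reach is approached as far as the arm can. A call with a gripper value outside its range is refused whole. The fingers move at their own pace and stop on an object; the grip force is fixed at half the most. Time passes only in rows, so rows that repeat a pose let the fingers close. It gives the time, the measured TCP pose, the force and the opening at its end, in the units of the state.
- robot.get_obs(): the state, without advancing time (a new reading comes with each control period).
- robot.snapshot(name): name is "side" or "top" or "wrist"; returns a dict with "color" (480x640x3 uint8, blue, green, red), "fx", "fy", "cx", "cy" (pixels), "world_from_camera" (4x4, takes a point from camera to world coordinates); the wrist camera has in their place "mount" (4x4, takes a point from camera to tool coordinates, whose origin is the TCP and whose axes are the tool frame's). Camera axes: x right, y down, z forward; pixel columns grow to the right and rows downward; lengths in m; the calibration is good to about 2 mm. A picture is of the moment at which its call begins: read the wrist's pose just before it. There is no depth.
- robot.close_job(): hands the job in, once; it reports no verdict.
Trained networks look in the newest picture that a camera, given by its name, has taken for a name from the list of things; names that differ only in an ending like _2 or _b are one class to them, and where a whole thing is asked for, a point or a joint stands for the part that bears it (a point fixed in the world has none). Each returns a list of dicts, best first, with "p" (0 to 1); they miss things now and then, are a little off and sometimes report something else, mostly with a low value. They report only what shows in the picture. A call takes as long as a camera call.
- robot.spot_in(name, camera): "point" ([x, y, z] in m, in world coordinates, good to about 4 mm: the middle of the surface that is visible of it).
- robot.landmark_of(name, camera): "point" ([x, y, z] in m, in world coordinates, good to about 4 mm: a listed point, or the origin of a listed thing).
The state is a dict: "time": time; "joint_positions": joint angles; "qvel": joint speeds; "joint_torque": joint torques, N m; "tool_pos": TCP position; "ee_rot": TCP orientation; "wrist_force": force on the tool from outside, world axes, zero at the start; "wrist_torque": the same for the moment, N m; "width": finger opening in m.
Only numpy, scipy, OpenCV 4.12 (cv2) and the standard library are available. Lean on these libraries where they do the work, as an engineer would, in place of code of your own. Each camera call takes 0.05 s, during which the arm holds its last target.

## Working session

There is one attempt and no reset: what is moved stays moved. The work goes in short steps, Python scripts to look and compute and a shell command to move; the robot and the scene stay as the last step left them, time stands still between calls to the robot, and variables do not carry over. Pictures are saved under pics/ and viewed, and the job is handed in when it is done.

```bash
ls; mkdir -p pics; python3 - <<'E'
from bench import robot
import cv2
o=robot.get_obs(); print(o)
for c in ("top","side"):
    s=robot.snapshot(c); cv2.imwrite(f"pics/{c}0.png",s["color"]); print(c,s["fx"],s["world_from_camera"].__repr__())
    for n in ["fixture","stop","hinge","leaf","bar","bar_end","lens_case","eyepiece","petri","mailer"]:
        for f in ("landmark_of","spot_in"):
            try:
                r=getattr(robot,f)(n,c); print(c,n,f,[([round(float(v),4) for v in q["point"]],round(q["p"],2)) for q in r[:2]])
            except Exception as e: print(n,f,e)
print(robot.get_obs()["time"])
E
```

```text
pics
{'time': 0.0, 'joint_positions': array([-1.26008358e+00,  8.79490262e-02,  1.37222250e+00, -1.39030946e-05,
        1.68360092e+00, -1.03110836e-01]), 'qvel': array([ 0.00035586, -0.00115615,  0.00012419,  0.00021246, -0.00033889,
        0.00276036]), 'joint_torque': array([ 6.46145090e-04, -3.40179348e+01, -3.02428007e+01,  7.16184033e-02,
        3.28880560e-02, -1.74578986e-04]), 'tool_pos': array([ 0.22098161, -0.50306237,  0.20432356]), 'ee_rot': array([-1.57058571,  0.00216963, -1.15697407]), 'wrist_force': array([-0.26173693, -0.21948578,  0.46533256]), 'wrist_torque': array([0.01857618, 0.03766417, 0.00619078]), 'width': 0.0940888735425931}
top 614.9385413295362 array([[-0.11182162, -0.97251537,  0.20422972,  0.31830538],
       [-0.99371165,  0.11062233, -0.01731644, -0.23947501],
       [-0.00575186, -0.2048818 , -0.97876982,  1.29530385],
       [ 0.        ,  0.        ,  0.        ,  1.        ]])
top fixture landmark_of [([0.5322, -0.2656, -0.0016], 0.94)]
top fixture spot_in [([0.5417, -0.2653, 0.0122], 0.69), ([0.54, -0.0901, 0.0039], 0.21)]
top stop landmark_of
[... 2098 characters left out ...]
de bar_end spot_in [([0.5763, -0.3501, 0.0444], 0.68), ([0.5274, -0.2332, 0.0373], 0.62)]
side lens_case landmark_of [([0.6474, -0.266, 0.0006], 0.96), ([0.5871, -0.5316, 0.0019], 0.26)]
side lens_case spot_in [([0.6457, -0.2811, 0.0487], 0.93), ([0.6403, -0.3656, 0.0477], 0.35)]
side eyepiece landmark_of [([0.639, -0.3527, -0.0043], 0.79)]
side eyepiece spot_in [([0.6423, -0.3626, 0.0437], 0.83)]
side petri landmark_of [([0.5403, -0.0879, 0.002], 0.84), ([0.5335, -0.2658, 0.0023], 0.6)]
side petri spot_in [([0.543, -0.0905, 0.0063], 0.72), ([0.5725, -0.3517, 0.0473], 0.41)]
side mailer landmark_of [([0.5879, -0.5289, 0.0018], 0.87)]
side mailer spot_in [([0.5922, -0.5366, 0.015], 0.62)]
2.0
```

View pics/top0.png

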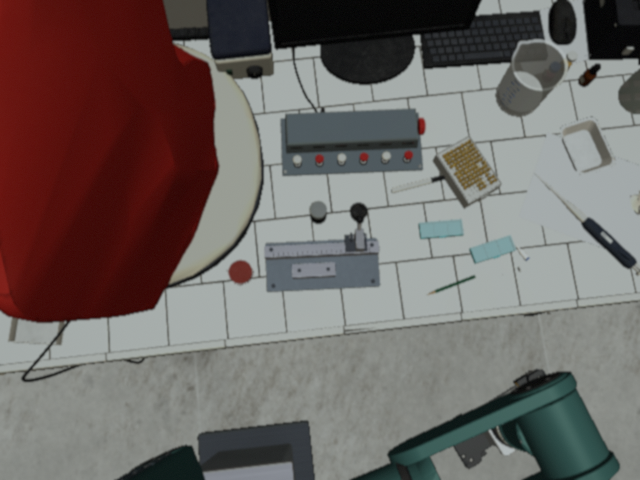

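View pics/side0.png

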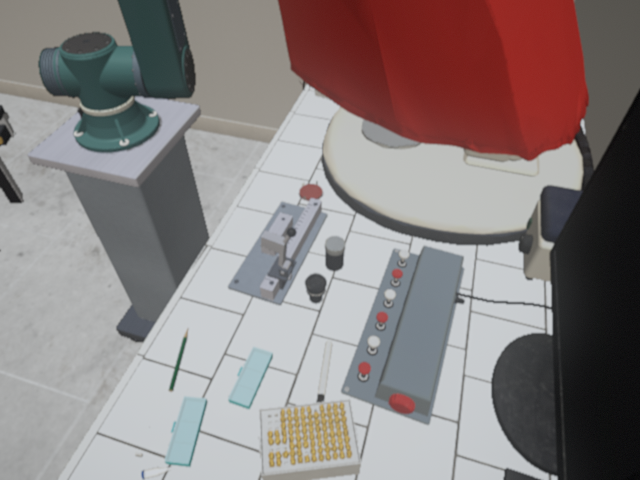

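Top view: fixture plate at about px (265-380, 238-292), bar at (313,270), upright stop near (357,240), lens case (318,211), eyepiece (358,211), petri (240,271), and mailer (441,229). In the side view, a large red object hangs over the +y side, so I'll stay low and on the -y side.

```bash
cat > h.py <<'E'
from bench import robot
import numpy as np, cv2
from scipy.spatial.transform import Rotation as R
np.set_printoptions(precision=4,suppress=True)
def st(): 
    o=robot.get_obs(); return o, np.array(o["tool_pos"]), R.from_euler("xyz",o["ee_rot"])
def row(p,yawdeg,roll=-90):
    "row reaching world TCP p with tool pointing down, yaw"
    o,p0,r0=st(); t=R.from_euler("xyz",[roll,0,yawdeg],degrees=True)
    return np.round(r0.inv().apply(np.array(p)-p0)*1000,1), np.round((r0.inv()*t).as_rotvec(degrees=True),2)
def proj(s,P,o=None):
    T=s["world_from_camera"] if "world_from_camera" in s else None
    if T is None:
        T=np.eye(4); T[:3,:3]=R.from_euler("xyz",o["ee_rot"]).as_matrix(); T[:3,3]=o["tool_pos"]; T=T@s["mount"]
    q=np.linalg.inv(T)@np.r_[P,1]; return np.array([s["fx"]*q[0]/q[2]+s["cx"],s["fy"]*q[1]/q[2]+s["cy"]]),T
def ray(s,px,z,T):
    d=T[:3,:3]@np.array([(px[0]-s["cx"])/s["fx"],(px[1]-s["cy"])/s["fy"],1]); c=T[:3,3]
    return c+d*(z-c[2])/d[2]
E
python3 - <<'E'
from h import *
s=robot.snapshot("wrist"); print(s["mount"],s["fx"])
print(row([0.42,-0.33,0.27],-90))
E
```

```text
[[ 1.      0.0013  0.0005  0.0011]
 [-0.0001 -0.2762  0.9611 -0.1784]
 [ 0.0014 -0.9611 -0.2762  0.0809]
 [ 0.      0.      0.      1.    ]] 378.02514723810134
(array([-79. , -64.5, 251.9]), array([ 0.  , 23.71,  0.  ]))
```

```bash
python3 - <<'E'
from h import *
print(row([0.57,-0.29,0.22],-90))
E
```

```text
(array([-55.3, -14.5, 405.3]), array([ 0.  , 23.71,  0.  ]))
```

```bash
python3 -m creep '[[-55,-45,100,0,10,0,0],[-55,-45,200,0,20,0,0],[-55,-45,300,0,23.7,0,0],[-55,-15,405,0,23.7,0,0],[-55,-15,405,0,23.7,0,0]]'; python3 -m creep '[[0,0,0,0,0,0,0]]'; python3 - <<'E'
from h import *
print(row([0.57,-0.29,0.22],-90))
E
```

```text
time: 2.68
tool_pos: [0.4727, -0.3387, 0.2307]
ee_rot: [-1.57, -0.001, -1.571]
wrist_force: [-0.1, -1.7, -0.4]
width: 0.094
time: 2.8
tool_pos: [0.4739, -0.3368, 0.2288]
ee_rot: [-1.572, 0.002, -1.564]
wrist_force: [0.1, -0.2, -0.3]
width: 0.0935
(array([-46.1,   8.8,  96.5]), array([ 0.05,  0.38, -0.12]))
```

```bash
python3 -m creep '[[-23,4,48,0,0,0,0],[-46,9,96,0,0,0,0],[-46,9,96,0,0,0,0],[-46,9,96,0,0,0,0]]'; python3 - <<'E'
from h import *
o,_,_=st(); s=robot.snapshot("wrist"); cv2.imwrite("pics/w1.png",s["color"]); print(o["tool_pos"],o["ee_rot"],s["cx"],s["cy"])
for n in ["fixture","stop","hinge","bar","bar_end","leaf"]:
    for f in ("landmark_of","spot_in"):
        try: print(n,f,[(np.array(q["point"]),round(q["p"],2)) for q in getattr(robot,f)(n,"wrist")[:2]])
        except Exception as e: pass
E
```

```text
time: 3.3
tool_pos: [0.566, -0.2946, 0.2214]
ee_rot: [-1.572, -0.001, -1.572]
wrist_force: [-0.3, 0.4, -0.4]
width: 0.0941
[ 0.566  -0.2946  0.2214] [-1.5717 -0.0007 -1.5716] 319.93382689059854 246.09399923431647
fixture landmark_of [(array([ 0.5342, -0.2634, -0.0015]), 0.57)]
fixture spot_in [(array([ 0.5571, -0.2485,  0.0074]), 0.64)]
stop landmark_of [(array([ 0.5309, -0.3297, -0.0017]), 0.55)]
stop spot_in [(array([ 0.5702, -0.3296,  0.0459]), 0.9)]
hinge landmark_of [(array([ 0.5816, -0.3374,  0.0593]), 0.94)]
hinge spot_in [(array([ 0.5696, -0.3274,  0.0447]), 0.94), (array([ 0.5457, -0.0989,  0.0031]), 0.23)]
bar landmark_of [(array([ 0.5272, -0.2453,  0.0103]), 0.63)]
bar spot_in [(array([ 0.5305, -0.2461,  0.0331]), 0.81)]
bar_end landmark_of [(array([ 0.5236, -0.2919,  0.0235]), 0.96)]
bar_end spot_in [(array([ 0.534 , -0.2474,  0.0345]), 0.72)]
leaf spot_in [(array([ 0.5743, -0.3401,  0.1254]), 0.83)]
```

View pics/w1.png

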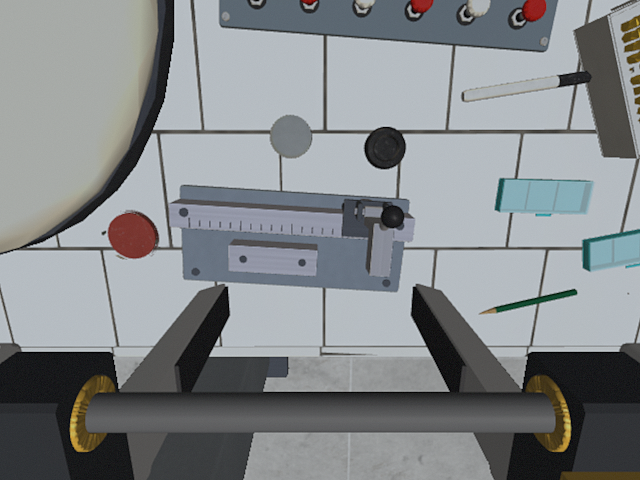

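```bash
python3 - <<'E'
from h import *
import cv2
o,_,_=st(); s=robot.snapshot("wrist"); _,T=proj(s,[0,0,0],o); print(T[:3,3])
big=cv2.resize(s["color"][170:310,160:430],None,fx=2.95,fy=2.95,interpolation=cv2.INTER_CUBIC); cv2.imwrite("pics/w1z.png",big)
for n,px,z in [("TL",(182,187),.01),("TR",(411,199),.01),("BR",(401,291),.01),("BL",(183,279),.01),("ball",(392,216),.148),("ball.156",(392,216),.152)]: print(n,ray(s,px,z,T))
E
```

```text
[ 0.6483 -0.2946  0.3997]
TL [ 0.5992 -0.1531  0.01  ]
TR [ 0.5872 -0.389   0.01  ]
BR [ 0.4845 -0.3849  0.01  ]
BL [ 0.4984 -0.1442  0.01  ]
ball [ 0.5972 -0.3435  0.148 ]
ball.156 [ 0.598  -0.3427  0.152 ]
```

View pics/w1z.png

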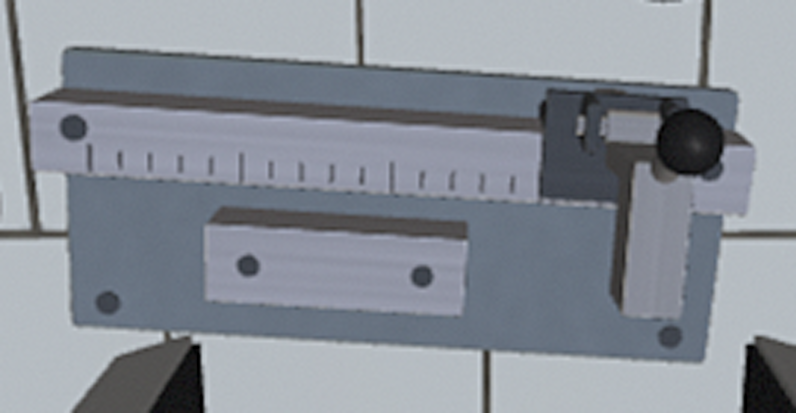

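```bash
python3 - <<'E'
from h import *
from scipy.optimize import least_squares
o,_,_=st(); s=robot.snapshot("wrist"); _,T=proj(s,[0,0,0],o); sd=robot.snapshot("side"); tp=robot.snapshot("top")
cv2.imwrite("pics/s1z.png",cv2.resize(sd["color"][190:310,220:370],None,fx=5,fy=5,interpolation=cv2.INTER_CUBIC))
cv2.imwrite("pics/t1z.png",cv2.resize(tp["color"][190:310,250:400],None,fx=5,fy=5,interpolation=cv2.INTER_CUBIC))
z=lambda u,v:(160+u/2.95,170+v/2.95)
C=[(.057,.12,z(64,48)),(.057,-.12,z(737,90)),(-.047,-.12,z(703,361)),(-.047,.12,z(75,322))]
W=[ray(s,c[2],.01,T)[:2] for c in C]
def f(v):
    c,sn=np.cos(v[2]),np.sin(v[2]); return np.ravel([[v[0]+c*a-sn*b-w[0],v[1]+sn*a+c*b-w[1]] for (a,b,_),w in zip(C,W)])
r=least_squares(f,[.53,-.265,0]); print("fixture",r.x,np.degrees(r.x[2]),r.fun*1000)
x,y,a=r.x
def loc(p): d=np.array(p[:2])-[x,y]; return np.array([np.cos(a)*d[0]+np.sin(a)*d[1],-np.sin(a)*d[0]+np.cos(a)*d[1]])*1000
for n,px,h in [("bar BL",(204,300),.035),("bar BR",(463,315),.035),("bar TRtop",(466,237),.035),("bar TLtop",(206,223),.035),("ball",(690,141),.148),
  ("fence front L",(70,172),.04),("fence front R",(540,202),.04),("carrier L",(541,197),.054)]: 
  P=ray(s,z(*px),h,T); print(n,P,loc(P))
E
```

```text
fixture [ 0.5367 -0.267  -0.0623] -3.5671713664483566 [ 1.0932  1.992   0.493  -2.5003 -0.5925 -1.9406 -0.9938  2.449 ]
bar BL [ 0.5161 -0.2018  0.035 ] [-24.6237  63.8041]
bar BR [ 0.5107 -0.2917  0.035 ] [-24.4317 -26.233 ]
bar TRtop [ 0.5391 -0.2927  0.035 ] [  3.9463 -25.5086]
bar TLtop [ 0.5439 -0.2043  0.035 ] [ 3.2721 63.0572]
ball [ 0.5961 -0.3448  0.148 ] [ 64.0415 -73.9135]
fence front L [ 0.5629 -0.1616  0.04  ] [ 19.5101 106.8177]
fence front R [ 0.5528 -0.3175  0.04  ] [ 19.1833 -49.3222]
carrier L [ 0.5582 -0.3169  0.054 ] [ 24.5105 -48.3865]
```

View pics/s1z.png

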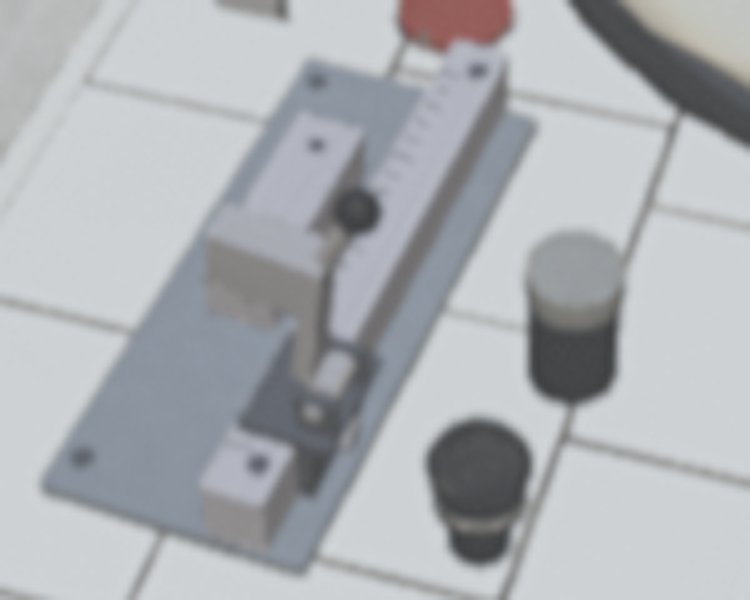

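View pics/t1z.png

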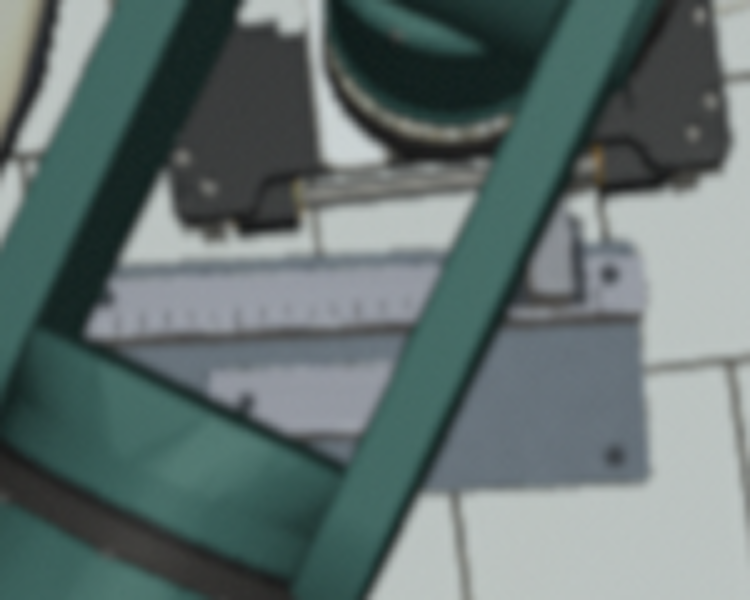

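```bash
python3 - <<'E'
from h import *
o,_,_=st(); s=robot.snapshot("wrist"); _,T=proj(s,[0,0,0],o); sd=robot.snapshot("side"); t0=dict(world_from_camera=np.array([[-0.11182162,-0.97251537,0.20422972,0.31830538],[-0.99371165,0.11062233,-0.01731644,-0.23947501],[-0.00575186,-0.2048818,-0.97876982,1.29530385],[0,0,0,1]]))
Ts=sd["world_from_camera"]
a0=-.0623
def loc(p): d=np.array(p[:2])-[.5367,-.267]; return np.array([np.cos(a0)*d[0]+np.sin(a0)*d[1],-np.sin(a0)*d[0]+np.cos(a0)*d[1]])*1000
def tri(pw,ps):
    A=[];b=[]
    for S,TT,px in ((s,T,pw),(sd,Ts,ps)):
        d=TT[:3,:3]@np.array([(px[0]-S["cx"])/S["fx"],(px[1]-S["cy"])/S["fy"],1]); d/=np.linalg.norm(d); M=np.eye(3)-np.outer(d,d); A.append(M); b.append(M@TT[:3,3])
    p=np.linalg.solve(sum(A),sum(b)); return p,[np.linalg.norm(M@p-c)*1000 for M,c in zip(A,b)]
p,e=tri((160+690/2.95,170+141/2.95),(220+357/5,190+211/5)); print(p,e,loc(p))
print(st()[0]["time"])
E
```

```text
[ 0.5964 -0.3445  0.1491] [np.float64(0.07069448410510701), np.float64(0.07069448410512393)] [ 64.4517 -73.6277]
4.2
```

```bash
python3 - <<'E'
from h import *
print(row([.5964,-.3445,.132],-93.57), row([.5964,-.3445,.21],-93.57))
E
```

```text
(array([50.9, 89.2, 29.4]), array([0.  , 3.59, 0.  ])) (array([50.9, 11.2, 29.4]), array([0.  , 3.59, 0.  ]))
```

```bash
python3 -m creep '[[51,5,29.4,0,3.59,0,0],[51,40,29.4,0,3.59,0,0],[51,89,29.4,0,3.59,0,0],[51,89,29.4,0,3.59,0,0],[51,89,29.4,0,3.59,0,0]]'; python3 - <<'E'
from h import *
o,_,_=st(); s=robot.snapshot("wrist"); cv2.imwrite("pics/w2.png",s["color"]); print(row([.5964,-.3445,.132],-93.57),o["time"])
E
```

```text
time: 4.82
tool_pos: [0.5971, -0.345, 0.1343]
ee_rot: [-1.569, -0.001, -1.633]
wrist_force: [0.4, 0.4, 1.4]
width: 0.0939
(array([-0.8,  3.7, -1.4]), array([-0.25,  0.  ,  0.16])) 4.825
```

View pics/w2.png

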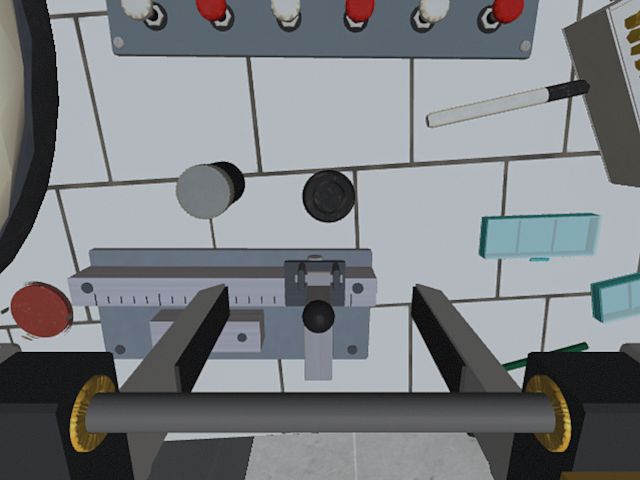

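Fingers straddle the ball (ball at (318,315), fingertips at columns 228 and 412, so it is centred). Closing now.

```bash
python3 -m creep '[[0,0,0,0,0,0,150],[0,0,0,0,0,0,255],[0,0,0,0,0,0,255],[0,0,0,0,0,0,255],[0,0,0,0,0,0,255]]';python3 -m creep '[[0,0,0,0,0,0,255],[0,0,0,0,0,0,255],[0,0,0,0,0,0,255]]'
```

```text
time: 5.5
tool_pos: [0.5963, -0.3446, 0.1321]
ee_rot: [-1.571, 0.0, -1.633]
wrist_force: [-0.2, 0.1, 0.0]
width: 0.0475
time: 5.88
tool_pos: [0.5964, -0.3446, 0.1322]
ee_rot: [-1.571, -0.0, -1.633]
wrist_force: [0.7, 0.0, 0.2]
width: 0.0175
```

```bash
python3 -m creep '[[0,0,0,0,0,0,255],[0,0,0,0,0,0,255]]'; python3 - <<'E'
import numpy as np
# ball centre local wrt hinge: angle th; down (-90,4)
phi=np.arctan2(4,-90)  # ball at angle phi - th measured (x,z)
r=np.hypot(90,4)
x0,z0=None,None
th0=[]
for th in [1.67,1.45,1.2,.95,.7,.45,.2,0]:
    a=phi-th; print(th,np.round([r*np.cos(a),58+r*np.sin(a)],1))
E
```

```text
time: 6.12
tool_pos: [0.5964, -0.344, 0.1322]
ee_rot: [-1.571, 0.001, -1.633]
wrist_force: [-0.7, 2.6, 0.6]
width: 0.0143
1.67 [ 12.9 147.2]
1.45 [ -6.9 147.8]
1.2 [-28.9 143.3]
0.95 [-49.1 133.5]
0.7 [-66.3 119. ]
0.45 [-79.3 100.7]
0.2 [-87.4  79.8]
0 [-90.  62.]
```

```bash
python3 -m creep '[[0,-0.6,-10,0,0,0,255],[0,-0.6,-19.8,0,0,0,255],[0,1.2,-31,0,0,0,255],[0,3.9,-41.8,0,0,0,255],[0,3.9,-41.8,0,0,0,255]]'
```

```text
time: 6.75
tool_pos: [0.5528, -0.3413, 0.1283]
ee_rot: [-1.573, 0.001, -1.634]
wrist_force: [-1.4, 5.4, 3.6]
width: 0.0146
```

```bash
python3 -m creep '[[0,4.4,-10.5,0,0,0,255],[0,9.8,-20.2,0,0,0,255],[0,16.6,-29.3,0,0,0,255],[0,24.3,-37.4,0,0,0,255],[0,24.3,-37.4,0,0,0,255]]'
```

```text
time: 7.38
tool_pos: [0.5151, -0.3389, 0.1029]
ee_rot: [-1.575, 0.002, -1.634]
wrist_force: [-2.3, 5.2, 2.4]
width: 0.0142
```

```bash
python3 -m creep '[[0,9,-7.1,0,0,0,255],[0,18.3,-13,0,0,0,255],[0,28.5,-17.8,0,0,0,255],[0,39.2,-21.1,0,0,0,255],[0,39.2,-21.1,0,0,0,255]]'
```

```text
time: 8.0
tool_pos: [0.4951, -0.3376, 0.0633]
ee_rot: [-1.574, 0.002, -1.633]
wrist_force: [-0.3, 4.6, -0.5]
width: 0.0142
```

Last stretch down, slowly.

```bash
python3 -m creep '[[0,6,-1.2,0,0,0,255],[0,12,-2.1,0,0,0,255],[0,16,-2.4,0,0,0,255],[0,18,-2.5,0,0,0,255],[0,18,-2.5,0,0,0,255]]'; python3 - <<'E'
from h import *
o,_,_=st(); s=robot.snapshot("wrist"); cv2.imwrite("pics/w3.png",s["color"])
E
```

```text
time: 8.62
tool_pos: [0.493, -0.3375, 0.0465]
ee_rot: [-1.573, 0.002, -1.633]
wrist_force: [-1.0, 5.8, 0.1]
width: 0.0141
```

View pics/w3.png

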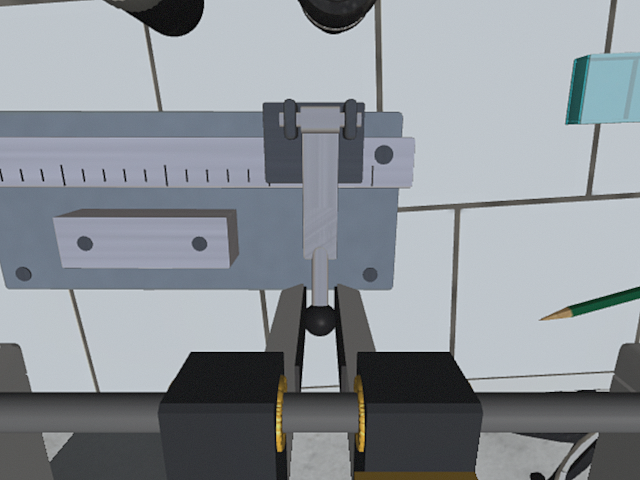

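Leaf nearly down, with the ball pinched at (320,320). Pressing on until it seats.

```bash
python3 -m creep '[[0,1,0,0,0,0,255],[0,2,0,0,0,0,255],[0,2,0,0,0,0,255]]'; python3 -m creep '[[0,1,0,0,0,0,255],[0,1,0,0,0,0,255]]'
```

```text
time: 9.05
tool_pos: [0.4931, -0.3375, 0.0455]
ee_rot: [-1.573, 0.001, -1.633]
wrist_force: [-3.3, 6.3, 4.0]
width: 0.0143
time: 9.3
tool_pos: [0.4931, -0.3376, 0.0454]
ee_rot: [-1.573, 0.001, -1.633]
wrist_force: [-4.8, 6.7, 6.9]
width: 0.0145
```

```bash
python3 -m creep '[[0,-1.5,0,0,0,0,255],[0,-1.5,0,0,0,0,160],[0,-1.5,0,0,0,0,160],[0,-1.5,0,0,0,0,160],[0,-1.5,0,0,0,0,160]]'; python3 -m creep '[[0,-30,0,0,0,0,160],[0,-55,0,0,0,0,160],[0,-55,0,0,0,0,160]]'; python3 - <<'E'
from h import *
o,_,_=st(); s=robot.snapshot("wrist"); cv2.imwrite("pics/w4.png",s["color"]); sd=robot.snapshot("side")
cv2.imwrite("pics/s4z.png",cv2.resize(sd["color"][190:310,220:370],None,fx=5,fy=5,interpolation=cv2.INTER_CUBIC))
E
```

```text
time: 9.93
tool_pos: [0.4938, -0.3388, 0.0455]
ee_rot: [-1.571, -0.001, -1.634]
wrist_force: [0.1, -0.7, 1.2]
width: 0.0351
time: 10.3
tool_pos: [0.4952, -0.3396, 0.1031]
ee_rot: [-1.566, -0.004, -1.633]
wrist_force: [0.3, 0.2, 0.5]
width: 0.0347
```

View pics/w4.png

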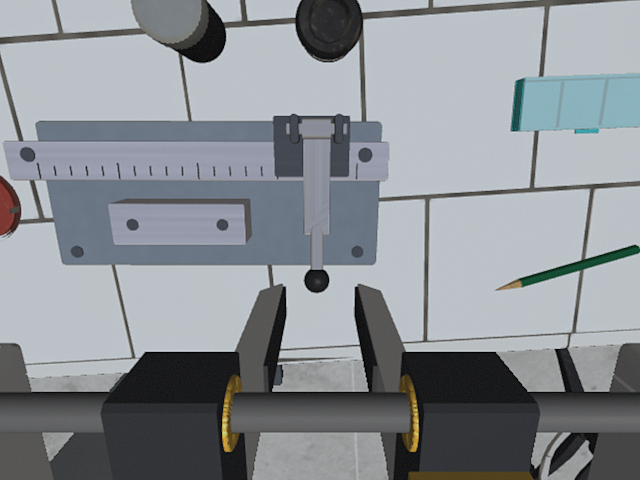

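View pics/s4z.png

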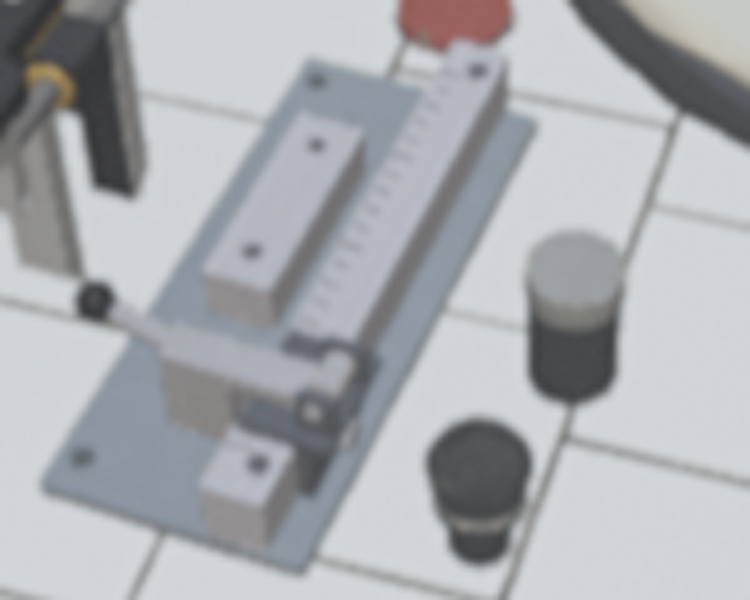

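Stop looks down (wrist view: leaf at (316,180), ball (316,280)). I'll confirm by pressing the ball from above with shut fingers.

```bash
python3 -m creep '[[0,0,0,0,0,0,255],[0,0,0,0,0,0,255],[0,0,0,0,0,0,255],[0,0,0,0,0,0,255]]'; python3 - <<'E'
from h import *
print(row([.4931,-.338,.072],-93.57))
E
```

```text
time: 10.9
tool_pos: [0.4937, -0.3382, 0.1001]
ee_rot: [-1.571, 0.0, -1.633]
wrist_force: [0.2, 0.2, 0.7]
width: 0.0009
(array([-0.1, 28.1, -0.6]), array([ 0.02, -0.01, -0.01]))
```

```bash
python3 -m creep '[[0,15,0,0,0,0,255],[0,26,0,0,0,0,255],[0,28.5,0,0,0,0,255],[0,29.5,0,0,0,0,255],[0,30,0,0,0,0,255]]'; python3 -m creep '[[0,1,0,0,0,0,255],[0,1,0,0,0,0,255]]'
```

```text
time: 11.52
tool_pos: [0.494, -0.3384, 0.0706]
ee_rot: [-1.57, -0.0, -1.633]
wrist_force: [0.2, -0.3, -0.7]
width: 0.0006
time: 11.78
tool_pos: [0.4941, -0.3385, 0.07]
ee_rot: [-1.57, -0.001, -1.633]
wrist_force: [-0.5, 0.3, 1.8]
width: 0.0005
```

```bash
python3 -m creep '[[0,1,0,0,0,0,255],[0,2,0,0,0,0,255],[0,2,0,0,0,0,255]]'; python3 -m creep '[[0,-30,0,0,0,0,255],[0,-60,0,0,0,0,255],[0,-60,0,0,0,0,255]]'; python3 - <<'E'
from h import *
a=-.0623;c,s=np.cos(a),np.sin(a)
W=lambda x,y,z:[.5367+(c*x-s*y)/1e3,-.267+(s*x+c*y)/1e3,z/1e3]
print(row(W(-50,19,60),-93.57),W(-50,19,14))
E
```

```text
time: 12.15
tool_pos: [0.4942, -0.3385, 0.0696]
ee_rot: [-1.569, -0.001, -1.633]
wrist_force: [-1.3, 1.8, 8.3]
width: 0.0004
time: 12.52
tool_pos: [0.4953, -0.3394, 0.1303]
ee_rot: [-1.566, -0.004, -1.633]
wrist_force: [-0.3, 0.3, -0.1]
width: 0.0003
(array([-94.1,  69.8, -13.5]), array([-0.29, -0.01,  0.22])) [np.float64(0.4879799353046235), np.float64(-0.24492387497593074), 0.014]
```

Stop confirmed fully down (ball top at 69.6 mm with 8 N on it). Next, the bar's front side.

```bash
python3 -m creep '[[-47,0,-13.5,0,0,0,255],[-94,20,-13.5,0,0,0,255],[-94,70,-13.5,0,0,0,255],[-94,70,-13.5,0,0,0,255],[-94,70,-13.5,0,0,0,255]]'; python3 - <<'E'
from h import *
a=-.0623;c,s=np.cos(a),np.sin(a)
W=lambda x,y,z:[.5367+(c*x-s*y)/1e3,-.267+(s*x+c*y)/1e3,z/1e3]
print(row(W(-50,19,16),-93.57),row(W(-36,19,16),-93.57))
o,_,_=st(); sn=robot.snapshot("wrist"); cv2.imwrite("pics/w5.png",sn["color"])
E
```

```text
time: 13.15
tool_pos: [0.4863, -0.244, 0.0576]
ee_rot: [-1.571, -0.0, -1.634]
wrist_force: [0.1, -0.2, 0.0]
width: 0.0007
(array([ 0.8, 41.6,  1.7]), array([ 0.  , -0.04,  0.  ])) (array([ 0.8, 41.6, 15.7]), array([ 0.  , -0.04,  0.  ]))
```

View pics/w5.png

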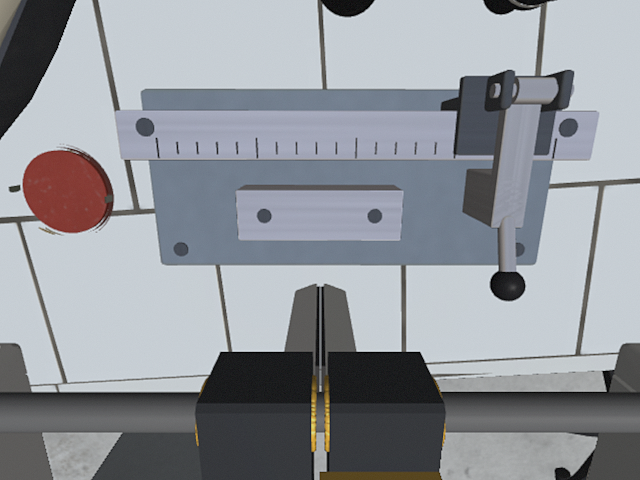

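Fingers centred on the bar's front (bar at (237-401,187-240)); the fence runs horizontal in the image, so the yaw is right.

```bash
python3 -m creep '[[0,20,0,0,0,0,255],[0,42,0,0,0,0,255],[0,42,0,0,0,0,255],[0,42,6,0,0,0,255],[0,42,12,0,0,0,255]]'; python3 -m creep '[[0,0,3,0,0,0,255],[0,0,5,0,0,0,255],[0,0,7,0,0,0,255],[0,0,9,0,0,0,255]]'
```

```text
time: 13.82
tool_pos: [0.4998, -0.2452, 0.0173]
ee_rot: [-1.568, -0.002, -1.634]
wrist_force: [-0.7, 0.3, 0.8]
width: 0.0005
time: 14.32
tool_pos: [0.5069, -0.2448, 0.0153]
ee_rot: [-1.571, 0.0, -1.633]
wrist_force: [-0.8, -0.1, 1.8]
width: 0.0006
```

```bash
python3 -m creep '[[0,0,2,0,0,0,255],[0,0,4,0,0,0,255],[0,0,6,0,0,0,255],[0,0,8,0,0,0,255],[0,0,9.5,0,0,0,255]]';  python3 -m creep '[[0,0,1.5,0,0,0,255],[0,0,3,0,0,0,255],[0,0,3.5,0,0,0,255]]'
```

```text
time: 14.95
tool_pos: [0.5168, -0.2455, 0.0153]
ee_rot: [-1.571, -0.0, -1.633]
wrist_force: [-1.9, 0.7, 1.6]
width: 0.0002
time: 15.32
tool_pos: [0.5185, -0.2455, 0.0153]
ee_rot: [-1.575, 0.0, -1.633]
wrist_force: [-7.8, -0.0, 5.0]
width: 0.0007
```

```bash
python3 -m creep '[[0,0,0,0,0,0,255],[0,0,0,0,0,0,255]]'; python3 - <<'E'
from h import *
o,_,_=st(); sn=robot.snapshot("wrist"); cv2.imwrite("pics/w6.png",sn["color"]);sd=robot.snapshot("side")
cv2.imwrite("pics/s6z.png",cv2.resize(sd["color"][190:310,220:370],None,fx=5,fy=5,interpolation=cv2.INTER_CUBIC))
E
```

```text
time: 15.58
tool_pos: [0.5184, -0.2455, 0.0153]
ee_rot: [-1.575, 0.0, -1.633]
wrist_force: [-6.6, 0.2, 4.0]
width: 0.0006
```

View pics/w6.png

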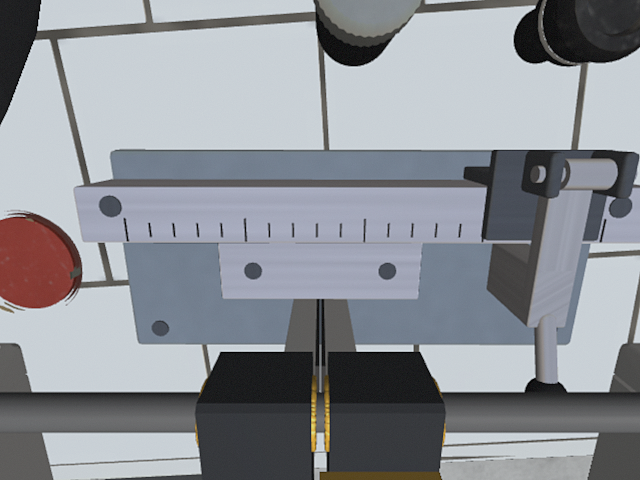

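View pics/s6z.png

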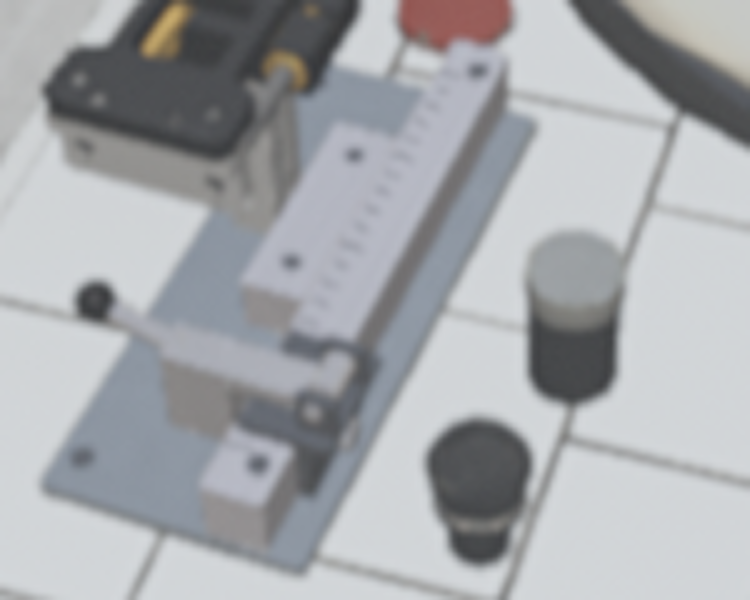

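Bar is flush with the fence along its whole length (bar (220-421,243-298), fence edge at row 242). Going round to its +y end.

```bash
python3 -m creep '[[0,0,-5,0,0,0,255],[0,0,-14,0,0,0,255],[0,-30,-14,0,0,0,255],[0,-60,-14,0,0,0,255],[0,-60,-14,0,0,0,255]]'; python3 - <<'E'
from h import *
a=-.0623;c,s=np.cos(a),np.sin(a)
W=lambda x,y,z:[.5367+(c*x-s*y)/1e3,-.267+(s*x+c*y)/1e3,z/1e3]
print(row(W(2,95,75),-93.57),row(W(2,95,16),-93.57))
E
```

```text
time: 16.3
tool_pos: [0.508, -0.2459, 0.0783]
ee_rot: [-1.564, -0.003, -1.633]
wrist_force: [-0.5, 0.5, -0.6]
width: 0.0005
(array([-75.8,   3.3,  31.9]), array([-0.37, -0.01,  0.18])) (array([-76. ,  62.3,  31.5]), array([-0.37, -0.01,  0.18]))
```

```bash
python3 -m creep '[[-40,0,15,0,0,0,255],[-76,0,32,0,0,0,255],[-76,0,32,0,0,0,255],[-76,0,32,0,0,0,255]]'; python3 - <<'E'
from h import *
a=-.0623;c,s=np.cos(a),np.sin(a)
W=lambda x,y,z:[.5367+(c*x-s*y)/1e3,-.267+(s*x+c*y)/1e3,z/1e3]
print(row(W(2,95,75),-93.57),row(W(2,95,16),-93.57))
o,_,_=st(); sn=robot.snapshot("wrist"); cv2.imwrite("pics/w7.png",sn["color"])
E
```

```text
time: 16.8
tool_pos: [0.542, -0.171, 0.074]
ee_rot: [-1.573, -0.0, -1.633]
wrist_force: [0.2, -1.3, 0.1]
width: 0.0002
(array([ 1.1, -1. ,  2.7]), array([0.12, 0.01, 0.  ])) (array([ 1.1, 58. ,  2.8]), array([0.12, 0.01, 0.  ]))
```

View pics/w7.png

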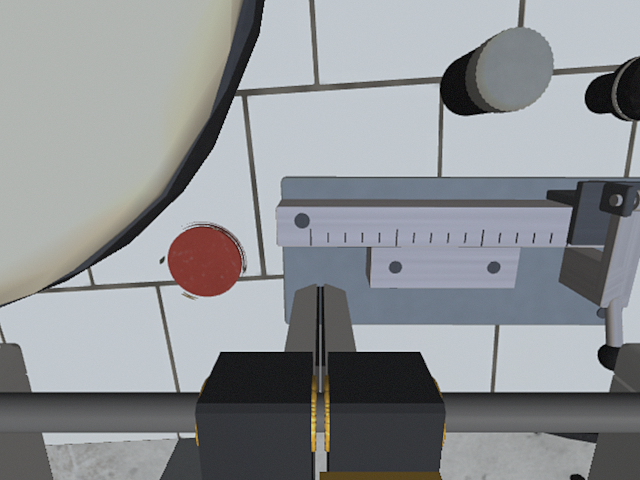

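```bash
python3 -m creep '[[0,30,2,0,0,0,255],[0,57,2,0,0,0,255],[0,57,2,0,0,0,255],[0,57,2,0,0,0,255]]'; python3 - <<'E'
from h import *
a=-.0623;c,s=np.cos(a),np.sin(a)
o,p,_=st(); d=p[:2]-[.5367,-.267]; print((c*d[0]+s*d[1])*1e3,(-s*d[0]+c*d[1])*1e3,p[2],o["wrist_force"])
sn=robot.snapshot("wrist"); cv2.imwrite("pics/w8.png",sn["color"])
E
```

```text
time: 17.35
tool_pos: [0.5451, -0.172, 0.0192]
ee_rot: [-1.57, -0.001, -1.634]
wrist_force: [-0.1, -0.0, -0.0]
width: 0.0005
2.5096035232163425 95.34301306545362 0.019203803773057797 [-0.1035 -0.0136 -0.0347]
```

View pics/w8.png

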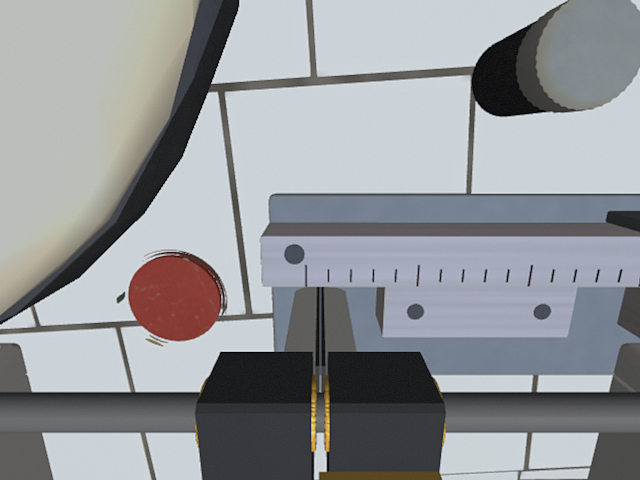

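```bash
python3 -m creep '[[0,1,-2,0,0,0,255],[6,1,-2,0,0,0,255],[12,1,-2,0,0,0,255],[15,1,-2,0,0,0,255],[18,1,-2,0,0,0,255]]';python3 -m creep '[[3,0,0,0,0,0,255],[6,0,0,0,0,0,255],[9,0,0,0,0,0,255],[12,0,0,0,0,0,255],[15,0,0,0,0,0,255]]'
```

```text
time: 18.02
tool_pos: [0.5417, -0.1892, 0.0174]
ee_rot: [-1.571, -0.0, -1.633]
wrist_force: [0.7, -0.6, -0.8]
width: 0.0006
time: 18.65
tool_pos: [0.5407, -0.204, 0.0173]
ee_rot: [-1.571, -0.0, -1.633]
wrist_force: [0.2, 1.3, 0.5]
width: 0.0003
```

```bash
python3 -m creep '[[2.5,0,0,0,0,0,255],[5,0,0,0,0,0,255],[7.5,0,0,0,0,0,255],[10,0,0,0,0,0,255],[12,0,0,0,0,0,255]]'; python3 - <<'E'
from h import *
o,_,_=st(); sn=robot.snapshot("wrist"); cv2.imwrite("pics/w9.png",sn["color"])
E
```

```text
time: 19.27
tool_pos: [0.54, -0.216, 0.0173]
ee_rot: [-1.571, -0.0, -1.633]
wrist_force: [-0.7, 1.6, 0.8]
width: 0.0004
```

View pics/w9.png

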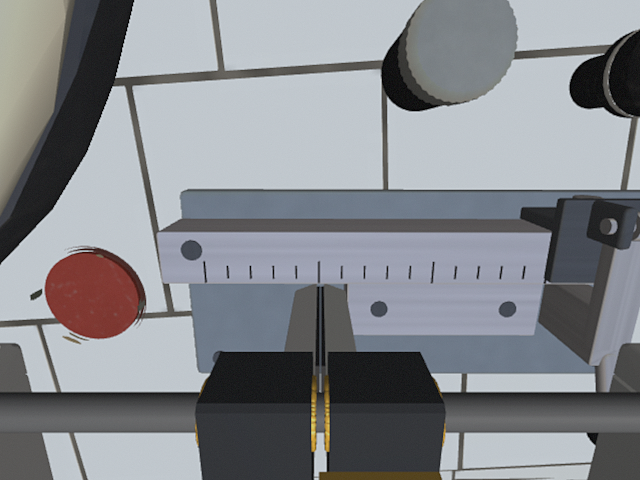

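```bash
python3 -m creep '[[1.5,0,0,0,0,0,255],[3,0,0,0,0,0,255],[4.5,0,0,0,0,0,255],[6,0,0,0,0,0,255],[7,0,0,0,0,0,255]]'; python3 - <<'E'
from h import *
o,_,_=st(); sn=robot.snapshot("wrist"); cv2.imwrite("pics/w10.png",sn["color"])
E
```

```text
time: 19.95
tool_pos: [0.5395, -0.2229, 0.0173]
ee_rot: [-1.571, -0.0, -1.633]
wrist_force: [-0.7, 1.6, 0.7]
width: 0.0004
```

View pics/w10.png

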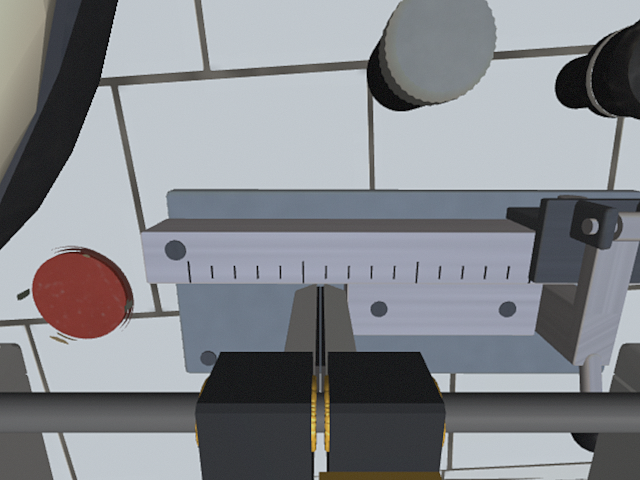

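```bash
python3 -m creep '[[0.8,0,0,0,0,0,255],[1.6,0,0,0,0,0,255],[2.4,0,0,0,0,0,255],[3,0,0,0,0,0,255]]'; python3 -m creep '[[0.5,0,0,0,0,0,255],[1,0,0,0,0,0,255]]'
```

```text
time: 20.5
tool_pos: [0.5394, -0.2259, 0.0174]
ee_rot: [-1.571, -0.0, -1.633]
wrist_force: [-0.3, 2.5, 0.0]
width: 0.0007
time: 20.75
tool_pos: [0.5393, -0.2268, 0.0174]
ee_rot: [-1.571, -0.0, -1.633]
wrist_force: [-1.5, 1.5, -0.6]
width: 0.0009
```

```bash
python3 -m creep '[[0.5,0,0,0,0,0,255],[1,0,0,0,0,0,255]]'; python3 -m creep '[[0.5,0,0,0,0,0,255],[1,0,0,0,0,0,255]]'
```

```text
time: 21.0
tool_pos: [0.5392, -0.2278, 0.0173]
ee_rot: [-1.571, 0.0, -1.633]
wrist_force: [-0.6, 1.5, 0.5]
width: 0.0006
time: 21.25
tool_pos: [0.5392, -0.2289, 0.0173]
ee_rot: [-1.571, -0.0, -1.633]
wrist_force: [-1.3, 1.6, 0.6]
width: 0.0004
```

```bash
python3 -m creep '[[0.5,0,0,0,0,0,255],[1,0,0,0,0,0,255]]'
```

```text
time: 21.5
tool_pos: [0.5391, -0.2298, 0.0173]
ee_rot: [-1.571, 0.0, -1.633]
wrist_force: [-0.3, 2.8, 1.6]
width: 0.0005
```

```bash
python3 -m creep '[[0.4,0,0,0,0,0,255],[0.4,0,0,0,0,0,255]]'
```

```text
time: 21.75
tool_pos: [0.5391, -0.2297, 0.0173]
ee_rot: [-1.571, 0.001, -1.633]
wrist_force: [-0.1, 3.9, 0.8]
width: 0.0002
```

```bash
python3 -m creep '[[0.4,0,0,0,0,0,255],[0.4,0,0,0,0,0,255]]'
```

```text
time: 22.0
tool_pos: [0.5391, -0.2298, 0.0173]
ee_rot: [-1.571, 0.001, -1.633]
wrist_force: [-1.1, 5.3, 1.7]
width: 0.0002
```

```bash
python3 -m creep '[[0.4,0,0,0,0,0,255],[0.4,0,0,0,0,0,255]]'
```

```text
time: 22.25
tool_pos: [0.5391, -0.2298, 0.0174]
ee_rot: [-1.571, 0.002, -1.633]
wrist_force: [-1.6, 5.9, 1.0]
width: 0.0006
```

```bash
python3 -m creep '[[0.5,0,0,0,0,0,255],[1,0,0,0,0,0,255],[1,0,0,0,0,0,255]]'
```

```text
time: 22.62
tool_pos: [0.5391, -0.2298, 0.0174]
ee_rot: [-1.571, 0.004, -1.633]
wrist_force: [-0.8, 7.7, 3.2]
width: 0.0004
```

```bash
python3 -m creep '[[0.5,0,0,0,0,0,255],[1,0,0,0,0,0,255],[1,0,0,0,0,0,255]]'
```

```text
time: 23.0
tool_pos: [0.5391, -0.2298, 0.0174]
ee_rot: [-1.571, 0.006, -1.633]
wrist_force: [-0.9, 10.3, 4.2]
width: 0.0003
```

```bash
python3 -m creep '[[0.5,0,0,0,0,0,255],[1,0,0,0,0,0,255],[1,0,0,0,0,0,255]]'
```

```text
time: 23.38
tool_pos: [0.5391, -0.2298, 0.0174]
ee_rot: [-1.572, 0.008, -1.632]
wrist_force: [-1.4, 12.2, 3.5]
width: 0.0004
```

```bash
python3 -m creep '[[0.3,0,0,0,0,0,255],[0.3,0,0,0,0,0,255],[0.3,0,0,0,0,0,255],[0.3,0,0,0,0,0,255],[0.3,0,0,0,0,0,255]]'; python3 -m creep '[[0,0,0,0,0,0,255],[0,0,0,0,0,0,255],[0,0,0,0,0,0,255]]'; python3 - <<'E'
from h import *
o,_,_=st(); sn=robot.snapshot("wrist"); cv2.imwrite("pics/w11.png",sn["color"]); print(o["wrist_force"]);sd=robot.snapshot("side")
cv2.imwrite("pics/s11z.png",cv2.resize(sd["color"][190:310,220:370],None,fx=5,fy=5,interpolation=cv2.INTER_CUBIC))
E
```

```text
time: 24.0
tool_pos: [0.539, -0.2298, 0.0174]
ee_rot: [-1.572, 0.008, -1.632]
wrist_force: [-0.4, 13.1, 4.6]
width: 0.0004
time: 24.38
tool_pos: [0.5391, -0.2299, 0.0174]
ee_rot: [-1.572, 0.008, -1.632]
wrist_force: [-0.1, 13.1, 3.9]
width: 0.0001
[-0.1188 13.1047  3.9499]
```

View pics/w11.png

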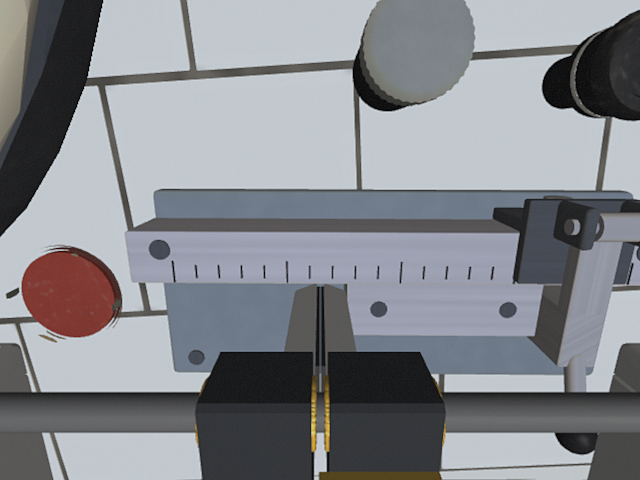

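View pics/s11z.png

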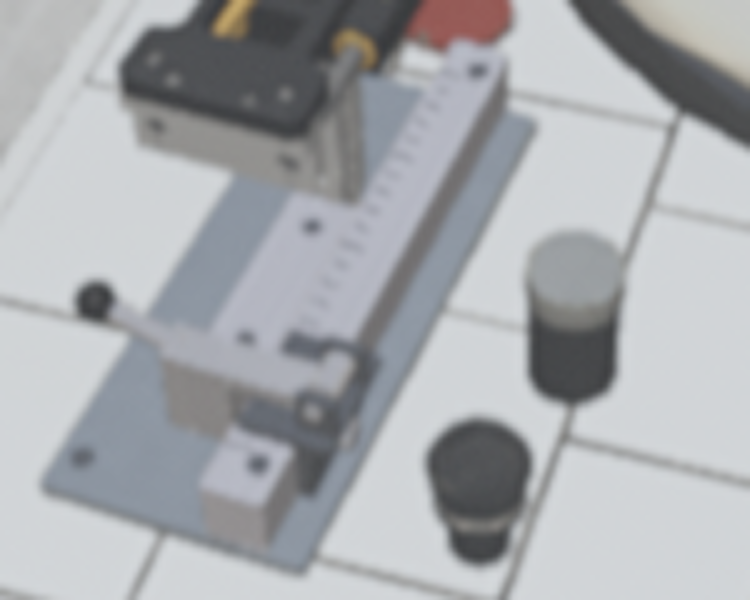

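Bar flush with the fence and hard against the tongue at a steady 13.1 N (about 11.6 N on the stop after 1.5 N of sliding friction), held about 1 s. Backing off.

```bash
python3 -m creep '[[-2,0,0,0,0,0,255],[-4,0,0,0,0,0,255],[-8,0,0,0,0,0,255],[-14,0,0,0,0,0,255],[-20,0,0,0,0,0,255]]'; python3 -m creep '[[0,0,0,0,0,0,255],[0,-40,0,0,0,0,255],[0,-85,0,0,0,0,255],[0,-85,0,0,0,0,160],[0,-85,0,0,0,0,160]]';  python3 - <<'E'
from h import *
print(row([.4931,-.3378,.12],-93.57),row([.4931,-.3378,.047],-93.57))
E
```

```text
time: 25.1
tool_pos: [0.5404, -0.2146, 0.0176]
ee_rot: [-1.57, -0.001, -1.634]
wrist_force: [0.2, 0.3, 0.2]
width: 0.0008
time: 25.72
tool_pos: [0.5397, -0.2144, 0.1017]
ee_rot: [-1.572, 0.0, -1.633]
wrist_force: [0.3, 0.3, -0.6]
width: 0.0172
(array([126.1, -18.3, -38.8]), array([ 0.04, -0.02, -0.  ])) (array([126.1,  54.7, -38.8]), array([ 0.04, -0.02, -0.  ]))
```

```bash
python3 -m creep '[[50,-18,-15,0,0,0,160],[100,-18,-39,0,0,0,160],[126,-18,-39,0,0,0,160],[126,-18,-39,0,0,0,160],[126,-18,-39,0,0,0,160]]'; python3 - <<'E'
from h import *
print(row([.4931,-.3376,.0465],-93.57))
sn=robot.snapshot("wrist"); cv2.imwrite("pics/w12.png",sn["color"])
E
```

```text
time: 26.35
tool_pos: [0.4936, -0.3363, 0.1191]
ee_rot: [-1.572, 0.002, -1.632]
wrist_force: [-0.6, 0.6, -0.5]
width: 0.0351
(array([ 1.5, 72.6, -0.3]), array([ 0.08,  0.04, -0.12]))
```

View pics/w12.png

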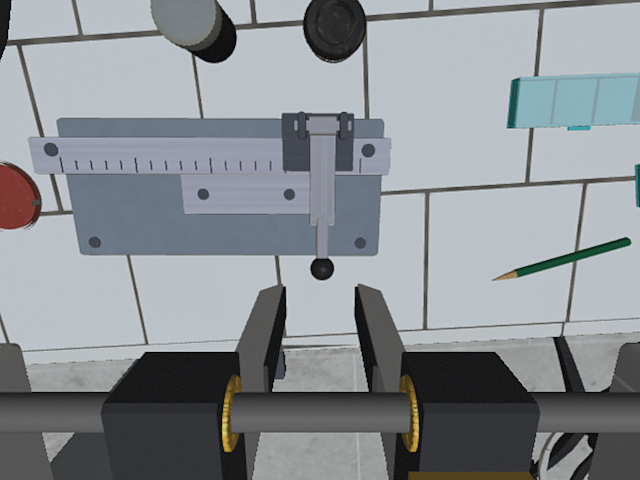

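```bash
python3 -m creep '[[0,30,0,0,0,0,160],[0,60,0,0,0,0,160],[0,71,0,0,0,0,160],[0,71,0,0,0,0,160],[0,71,0,0,0,0,160]]';python3 - <<'E'
from h import *
print(row([.4931,-.3376,.0465],-93.57))
E
```

```text
time: 27.02
tool_pos: [0.4944, -0.338, 0.051]
ee_rot: [-1.569, -0.002, -1.633]
wrist_force: [0.0, 0.4, -0.4]
width: 0.035
(array([-0.3,  4.5, -1.3]), array([-0.13,  0.02,  0.09]))
```

```bash
python3 -m creep '[[-0.3,2.5,-1,0,0,0,160],[-0.3,2.5,-1,0,0,0,160]]'; python3 -m creep '[[0,0,0,0,0,0,255],[0,0,0,0,0,0,255],[0,0,0,0,0,0,255],[0,0,0,0,0,0,255],[0,0,0,0,0,0,255]]'
```

```text
time: 27.28
tool_pos: [0.4925, -0.3375, 0.0474]
ee_rot: [-1.57, -0.001, -1.633]
wrist_force: [0.1, -0.6, -0.1]
width: 0.0349
time: 27.9
tool_pos: [0.4924, -0.3373, 0.047]
ee_rot: [-1.571, -0.0, -1.633]
wrist_force: [-0.2, -0.4, 0.3]
width: 0.0141
```

```bash
python3 -m creep '[[0,-4.5,0.3,0,0,0,255],[0,-9,0.85,0,0,0,255],[0,-17.8,2.6,0,0,0,255],[0,-28.5,5.9,0,0,0,255],[0,-38.7,10.7,0,0,0,255]]'; python3 - <<'E'
from h import *
sn=robot.snapshot("wrist"); cv2.imwrite("pics/w13.png",sn["color"])
E
```

```text
time: 28.52
tool_pos: [0.5031, -0.338, 0.0864]
ee_rot: [-1.571, -0.0, -1.633]
wrist_force: [1.5, -0.2, -3.6]
width: 0.0139
```

View pics/w13.png

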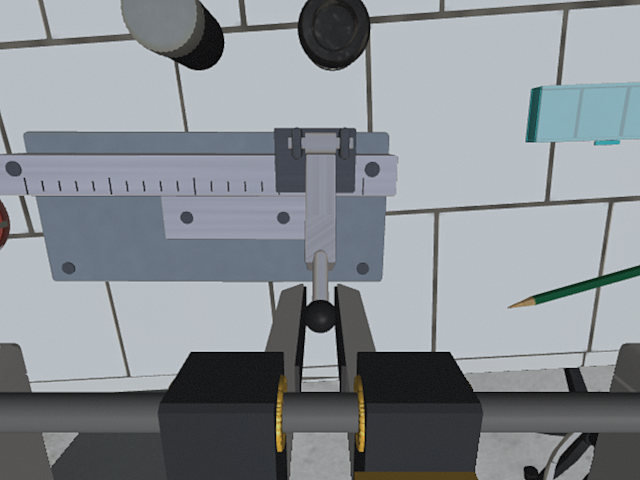

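```bash
python3 -m creep '[[0,-9.3,5.9,0,0,0,255],[0,-18.3,13,0,0,0,255],[0,-26,21.1,0,0,0,255],[0,-32.8,30.2,0,0,0,255],[0,-38.2,39.9,0,0,0,255]]'; python3 -m creep '[[0,-4.4,10.5,0,0,0,255],[0,-7.3,21.4,0,0,0,255],[0,-8.9,32.5,0,0,0,255],[0,-9.1,43.4,0,0,0,255],[0,-8.7,48,0,0,0,255]]'
```

```text
time: 29.2
tool_pos: [0.5434, -0.3406, 0.1244]
ee_rot: [-1.571, -0.0, -1.633]
wrist_force: [-1.3, 0.2, -1.7]
width: 0.0139
time: 29.82
tool_pos: [0.592, -0.3437, 0.1333]
ee_rot: [-1.569, -0.001, -1.633]
wrist_force: [-1.1, 0.9, 3.7]
width: 0.0134
```

```bash
python3 -m creep '[[0,0,0,0,0,0,255],[0,0,0,0,0,0,255],[0,0,0,0,0,0,120],[0,0,0,0,0,0,120],[0,0,0,0,0,0,120]]'; python3 -m creep '[[0,0,0,0,0,0,120],[0,-40,0,0,0,0,120],[0,-80,0,0,0,0,120],[0,-80,0,0,0,0,120]]'; python3 - <<'E'
from h import *
print(row([.56,-.29,.22],-93.57))
E
```

```text
time: 30.45
tool_pos: [0.5904, -0.3432, 0.1316]
ee_rot: [-1.572, 0.001, -1.633]
wrist_force: [-0.5, -0.7, 0.9]
width: 0.0405
time: 30.95
tool_pos: [0.5924, -0.3446, 0.2178]
ee_rot: [-1.563, -0.005, -1.633]
wrist_force: [0.2, -0.4, 0.1]
width: 0.0496
(array([-52.4,  -2.7, -35.7]), array([-0.47, -0.01,  0.28]))
```

```bash
python3 -m creep '[[-50,-5,-30,0,0,0,120],[-60,-5,-36,0,0,0,120],[-60,-5,-36,0,0,0,120],[-60,-5,-36,0,0,0,120]]'; python3 - <<'E'
from h import *
o,_,_=st();sn=robot.snapshot("wrist"); cv2.imwrite("pics/w14.png",sn["color"]);cv2.imwrite("pics/w14z.png",cv2.resize(sn["color"][150:320,120:440],None,fx=2.5,fy=2.5,interpolation=cv2.INTER_CUBIC)); sd=robot.snapshot("side")
cv2.imwrite("pics/s14z.png",cv2.resize(sd["color"][190:310,220:370],None,fx=5,fy=5,interpolation=cv2.INTER_CUBIC))
for c in("wrist","side"):
  for n in ("bar_end","bar","stop","lens_case","eyepiece","petri","mailer"): print(c,n,[(np.array(q["point"]),round(q["p"],2)) for q in robot.landmark_of(n,c)[:1]])
a=-.0623;c,s=np.cos(a),np.sin(a)
print("expect bar_end",.5367+(c*6+s*65)/1e3,-.267+(s*6-c*65)/1e3, o["wrist_force"],o["time"])
E
```

```text
time: 31.45
tool_pos: [0.5589, -0.2822, 0.2171]
ee_rot: [-1.571, -0.001, -1.634]
wrist_force: [1.3, 0.1, 0.2]
width: 0.0496
wrist bar_end [(array([ 0.5378, -0.3319,  0.0232]), 0.9)]
wrist bar [(array([ 0.5393, -0.2869,  0.0132]), 0.9)]
wrist stop [(array([ 0.5291, -0.3321,  0.0007]), 0.73)]
wrist lens_case [(array([ 0.6488, -0.27  , -0.0019]), 0.64)]
wrist eyepiece [(array([ 0.637 , -0.3521,  0.0019]), 0.74)]
wrist petri [(array([ 0.5418, -0.0943, -0.0028]), 0.82)]
wrist mailer [(array([ 0.5849, -0.5251, -0.0045]), 0.55)]
side bar_end [(array([ 0.5376, -0.3302,  0.0251]), 0.74)]
side bar []
side stop [(array([ 0.5321, -0.3279, -0.0003]), 0.85)]
side lens_case [(array([ 0.6464, -0.2687, -0.0016]), 0.83)]
side eyepiece [(array([ 0.6394, -0.3564, -0.0025]), 0.81)]
side petri [(array([ 0.5432, -0.092 , -0.0034]), 0.81)]
side mailer [(array([ 0.5888, -0.53  , -0.    ]), 0.56)]
expect bar_end 0.5386414789346108 -0.33224745711172554 [1.273  0.1024 0.2477] 31.45
```

View pics/w14z.png

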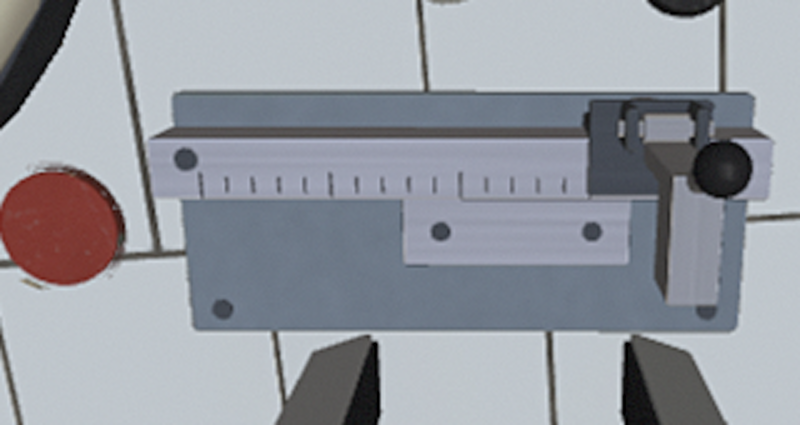

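View pics/s14z.png

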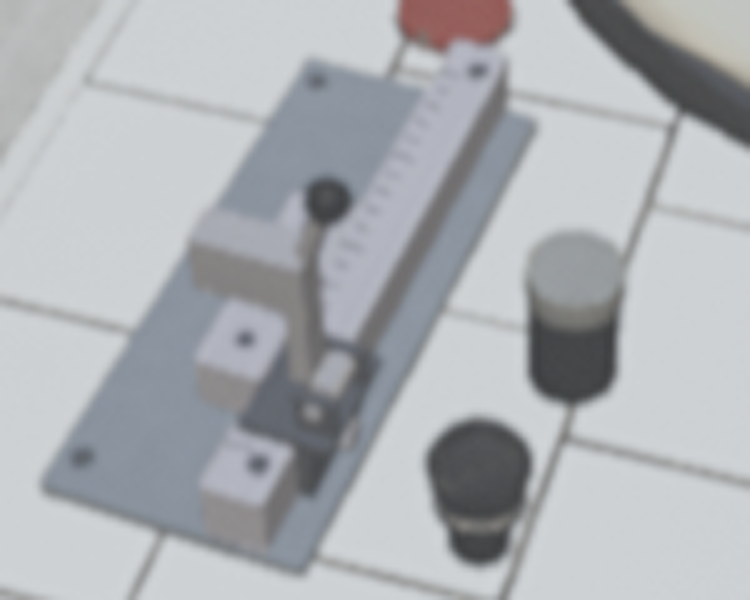

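```bash
python3 - <<'E'
from h import *
print(robot.close_job(), robot.get_obs()["time"])
E
```

```text
the job is handed in; nothing more can be done
the job is handed in; nothing more can be done
```

The job is done and handed in at about 32 s of the 72 s allowed.

- **Stop down:** I pinched the ball and swung the leaf down. I then pressed the ball from above with closed fingers. It stood firm at 69.6 mm under 8 N, where a fully lowered stop should be.
- **Bar to the fence and stop:** I pushed the bar flat onto the fence, then along it until it met the stop.
- **Press:** I raised the force in small steps and held it for about 1 s. The wrist read a steady 13.1 N, about 11.6 N on the stop after sliding friction. The highest reading was 13.1 N.
- **Stop back up:** I released the bar, re-pinched the ball and swung the stop up. By the gripper position when I let go, it stands at about 1.6 rad.

**Last checks:** The pictures show the bar flush with the fence and its end at the gauge plane. The networks placed the bar end at (0.538, −0.331), against an expected (0.539, −0.332). The lens case, eyepiece, petri dish and mailer are where they were, within the networks' accuracy, and the robot was clear of everything.

**Two disagreements:**
- The stop started at about 1.67 rad, slightly past upright. I left it near 1.6 rad rather than at that exact angle.
- When I pushed the bar onto the fence, contact came about 3.5 mm earlier than I expected. I put this down to the fingers being thicker than I assumed, because the picture showed the bar flush.

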